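# Put the mixed shop stock into its display inserts and carton

### The arm

A 6-joint arm with a two-finger parallel gripper is mounted at the origin on the work surface. World frame = base frame: x ahead of the robot, y to its left, z up, the work surface at z = 0. Lengths are in m, angles in rad, forces in N, time in s.
With the tool pointing down it reaches from about 0.325 to 0.9 m from the base axis. Payload 6.1 kg.
Tool frame: the origin (TCP) lies on the centre line of the jaws, within the pads' length; the fingertips stand 17 mm ahead of it and the grasp point (between the pads) lies 2 mm behind it; z points along the fingers, y is the line along which they close (so a half turn about z gives the same grasp; the last joint's range is limited). The gripper opens to 85 mm and grips with 20 to 120 N. Pads are 22 mm wide; open, the fingers measure 114 mm over their backs; the gripper's body (76 mm by 85 mm) begins 54 mm behind the grasp point. The pads swing forward as they close: fully open they stand 13 mm farther back than shut.
Start: joints at [1.131, 0.22, 1.526, -0, 1.395, -0.126], TCP at [0.193, 0.594, 0.248] pointing down, gripper open.
Joint ranges: [-2.98, 2.98], [-0.91, 2.08], [0.09, 2.57], [-1.24, 4.39], [0.2, 2.65], [-2.68, 2.68]. Speed limits (rad/s): [2.57, 2.57, 3.01, 3.14, 3.14, 3.14].

### API

Orientations are given as a unit quaternion [w, x, y, z].
In Python, from plant import monitor, eyes, ticket, search_frame, regions_of gives the robot as it stands.
- The arm moves only by the tool play_rows, never from a script. Its arguments are lists of equal length, an entry for each row: "hand": the opening, from 0 (shut) to 1 (fully open); "delta_pos": the shift along the tool's x, y, z each as a share of 0.15 m, from -1 to 1, a list of three; "turn": the turn about the tool's z as a share of 90 degrees, from -1 to 1. In form: {"hand": [hand, ...], "delta_pos": [[x, y, z], ...], "turn": [turn, ...]}. A call has 1 to 12 rows; each row shifts and turns the commanded pose from where the row before left it, along the tool's axes as they then stand; what a row does not reach is not made up. A row lasts 1/8 s, in which the tool goes at most 62.5 mm and 10.7 degrees, less where a joint would pass 70% of its speed; a pose out of reach is approached as far as the arm can. A call with a number of a shift or a turn outside -1 to 1 is refused whole. A call with a gripper value outside its range is refused whole. The fingers move at their own pace and stop on an object; "force" is the grip in N (left out, the last holds). Time passes only in rows, so rows that do not move let the fingers close. It gives the time, the measured TCP pose, the force, the opening and the grip force at its end, in the units of the state.
- monitor.get_obs(): the state, without advancing time (a new reading comes with each control period).
- eyes.grab_frame(name): name is "side" or "top" or "wrist"; returns the picture (400x640x3 uint8, red, green, blue); there is no depth.
- eyes.get_calibration(name): a dict with "vfov" (degrees; the focal length in pixels is half the picture's height over the tangent of half this angle, whatever the lens; pixels are square), "cx", "cy" (the principal point, pixels), "R" (3x3) and "t" (3): a world point X has camera coordinates R X + t. Camera axes: x right, y down, z forward; pixel columns grow to the right and rows downward; lengths in m; the calibration is good to about 2 mm. A picture is of the moment at which its call begins: read the wrist's pose just before it. get_calibration takes no time and is no camera call; for the wrist camera it gives the pose at the moment of the call.
- ticket.hand_in(): hands the job in; it is judged then, once.
Trained networks look in the newest picture that a camera, given by its name, has taken for a name from the list of things; names that differ only in an ending like _2 or _b are one class to them, and where a whole thing is asked for, a point or a joint stands for the part that bears it (a point fixed in the world has none). Each returns a list of dicts, best first, with "score" (0 to 1); they miss things now and then, are a little off and sometimes report something else, mostly with a low value. They report only what shows in the picture. A call takes as long as a camera call. They do not tell look-alikes from the thing itself.
- search_frame(query, camera): "point" ([row, column] in pixels, amid what is visible of it).
- regions_of(query, camera): "mask" (400x640 bool, what is visible of it) and "point" ([row, column] in pixels, amid what is visible of it).
The state is a dict: "time": time; "q": joint angles; "qd": joint speeds; "joint_torque": joint torques, N m; "eef_pos": TCP position; "eef_rot": TCP orientation; "wrist_force": force on the tool from outside, world axes, zero at the start; "wrist_torque": the same for the moment, N m; "finger_gap": finger opening in m; "grip_force": force on a finger pad.
Only numpy, scipy, OpenCV 4.12 (cv2) and the standard library are available. Lean on these libraries where they do the work, as an engineer would, in place of code of your own. Each camera call takes 0.05 s, during which the arm holds its last target. There are 200 camera calls.

### The job

Tidy the mixed stock on the shop counter into the display: seat the large grinder, the small grinder and the pocket tin fully home, lid up, each in the display insert whose cutout matches its shape and size, and stand the two black pots upright on the floor of the white carton, one in each bay. Leave everything released and still, and do not knock or shift the glass tumbler of brushes.

Things in the scene. Friction and masses are not known exactly. Their poses are not given: they have to be found in the camera images.
- grinder_large: The large grinder: a flat bare-aluminium round tin with a knurled band, 62 mm diameter, 30 mm high, about 160 g, loose on the counter, standing lid up. Origin: centre of its underside; z is up along its axis. Fits only the large round cutout.
- grinder_small: The small grinder: the same bare-aluminium round shape, 42 mm diameter, 30 mm high, about 80 g, loose on the counter, lid up. Origin: centre of its underside; z is up along its axis. Belongs in the small round cutout (it would also drop loosely into the large one, which is wrong).
- pot1: A black plastic pot with a black lid and a small white sticker on top: upright cylinder 42 mm diameter, 58 mm high, about 70 g, loose. Origin: centre of its underside; z up along its axis. Same kind as pot2.
- pot2: The other black plastic pot, the same as pot1: 42 mm diameter, 58 mm high. Origin: centre of its underside; z up along its axis.
- tin: The pocket tin: a closed flat rectangular steel tin 76 mm long (its x), 44 mm wide (its y), 24 mm high, about 90 g, loose, lying lid up at any yaw. Origin: centre of its underside; z up. Either way round is fine in its cutout.
- insert_large: Fixed rigid grey display insert block 96 x 96 mm, 18 mm high, with one round cutout of 70 mm diameter, 9 mm deep, with a black floor, in the middle of its top (rim chamfered 3 mm). For the large grinder. Origin: centre of its underside, straight below the middle of the cutout; cutout floor 9 mm above the origin; z up.
- insert_small: Fixed rigid grey display insert block 76 x 76 mm, 18 mm high, with one round cutout of 50 mm diameter, 9 mm deep, with a black floor, in the middle of its top (rim chamfered 3 mm). For the small grinder. Origin: centre of its underside, straight below the middle of the cutout; cutout floor 9 mm above the origin; z up.
- insert_oblong: Fixed rigid grey display insert block 106 mm (its x) x 74 mm (its y), 18 mm high, with one rectangular cutout 84 mm long along its x and 52 mm wide along its y, 9 mm deep, with a black floor, in the middle of its top (rim chamfered 3 mm). For the pocket tin, long side along x. Origin: centre of its underside, straight below the middle of the cutout; cutout floor 9 mm above the origin; z up.
- carton: Fixed white open display carton 76 mm (its x) x 148 mm (its y), 25 mm high, walls 4 mm, floor 4 to 5 mm thick, a 4 mm dividing wall across its middle (along its x, as high as the outer walls) making two bays of 68 x 68 mm, whose centres lie 36 mm from the origin along +y and -y. One black pot goes in each bay, either pot in either bay. Origin: centre of its underside; z up.
- tumbler: Bystander: loose glass tumbler, 66 mm across the rim, 90 mm high, holding thin cleaning brushes that rise to about 130 mm, on the left of the work. Not to be moved. Origin: centre of its underside; z up.
There are look-alikes about, which are no part of the job. What is shaped like the pot2 but green is not meant. What is shaped like the grinder_large but blue or red is not meant.

How it is judged:
By the outcome, as a careful person would: the job done as asked, in the order asked, and still so for the second after the job is handed in, with the robot touching nothing.
It also fails if it takes over 109 s, if anything falls off the work surface, if the arm or the gripper's body presses on something with over 40 N, if the wrist force passes 120 N, or if a joint passes its speed limit or range.

## Working session

There is one attempt and no reset: what is moved stays moved. The work goes in short steps, Python scripts to look and compute and a tool call to move; the robot and the scene stay as the last step left them, time stands still between calls to the robot, and variables do not carry over. Pictures are saved under pics/ and viewed, at most 14 in all, crops included, and the job is handed in when it is done.

Besides the shell and the picture viewer there is one more tool, called after "Request:" as name(argument=value, ...), one argument or row to a line, values as JSON. play_rows: Moves the arm, as the interface text tells. Its arguments: {"type":"object","properties":{"hand":{"type":"array","items":{"type":"number"}},"delta_pos":{"type":"array","items":{"type":"array","items":{"type":"number","minimum":-1,"maximum":1}}},"turn":{"type":"array","items":{"type":"number","minimum":-1,"maximum":1}},"force":{"type":"number"}},"required":["hand","delta_pos","turn"]}

```bash
mkdir -p pics; cat > h.py <<'E'
import numpy as np, cv2
from plant import monitor, eyes, ticket, search_frame, regions_of
def cal(n):
    c=eyes.get_calibration(n); c['f']=200/np.tan(np.radians(c['vfov'])/2); c['R']=np.array(c['R']); c['t']=np.array(c['t']); return c
def ray(c,p,z):
    d=c['R'].T@np.array([(p[1]-c['cx'])/c['f'],(p[0]-c['cy'])/c['f'],1]); o=-c['R'].T@c['t']
    return o+d*(z-o[2])/d[2]
def proj(c,X):
    v=c['R']@np.array(X)+c['t']; return np.array([c['cy']+c['f']*v[1]/v[2], c['cx']+c['f']*v[0]/v[2]])
def save(n,im): cv2.imwrite(f'pics/{n}.png',cv2.cvtColor(im,cv2.COLOR_RGB2BGR))
E
python3 - <<'E'
from h import *
o=monitor.get_obs(); print(o['time'],o['eef_pos'],o['eef_rot'],o['finger_gap'])
H=dict(grinder_large=.03,grinder_small=.03,pot1=.058,tin=.024,insert_large=.018,insert_small=.018,insert_oblong=.018,carton=.025,tumbler=.09)
for n in ['top','side']:
    im=eyes.grab_frame(n); save(n+'0',im); c=cal(n); print(n,'cam',-c['R'].T@c['t'],c['f'])
    for k,z in H.items():
        for r in regions_of(k,n)[:5]:
            m=r['mask']; X=ray(c,r['point'],z)
            print(n,k,round(r['score'],2),np.round(r['point']).astype(int),m.sum(),X.round(3)[:2],im[m].mean(0).round() if m.sum() else '')
E
```

```text
0.0 [0.19268333 0.59394842 0.24717967] [-2.73769843e-04  1.56271815e-01  9.87713594e-01 -9.49499771e-04] 0.0855529930529719
top cam [0.32393135 0.03898731 1.0724269 ] 374.58794672424267
top grinder_large 0.94 [265 428] 476 [ 0.285 -0.242] [ 70. 111. 195.]
top grinder_large 0.84 [209 387] 358 [ 0.438 -0.13 ] [224. 220. 216.]
top grinder_large 0.61 [248 378] 413 [ 0.329 -0.105] [224.  70.  67.]
top grinder_small 0.53 [200 345] 175 [ 0.459 -0.012] [223. 219. 215.]
top grinder_small 0.26 [209 239] 436 [0.428 0.283] [208. 205. 202.]
top pot1 0.81 [202 474] 299 [ 0.457 -0.361] [ 88. 150.  96.]
top pot1 0.71 [236 440] 268 [ 0.365 -0.267] [ 93. 158. 102.]
top pot1 0.55 [210 285] 228 [0.426 0.153] [91. 88. 86.]
top pot1 0.55 [198 448] 266 [ 0.466 -0.29 ] [77. 75. 73.]
top pot1 0.49 [155 249] 766 [0.578 0.258] [116. 113. 112.]
top tin 0.57 [211 239] 474 [0.424 0.286] [202. 200. 197.]
top insert_large 0.68 [155 378] 1143 [ 0.594 -0.106] [108. 105. 104.]
top insert_small 0.59 [156 250] 710 [0.586 0.264] [114. 111. 109.]
top insert_oblong 0.89 [141 316] 991 [0.632 0.074] [96. 94. 92.]
top carton 
[... 398 characters left out ...]
 grinder_small 0.77 [225 340] 331 [ 0.448 -0.022] [177. 172. 167.]
side pot1 0.92 [281 438] 819 [ 0.421 -0.311] [52. 51. 50.]
side pot1 0.91 [302 476] 909 [ 0.425 -0.387] [ 54. 137.  72.]
side pot1 0.72 [294 400] 837 [ 0.342 -0.293] [ 59. 140.  76.]
side pot1 0.66 [197 287] 465 [0.405 0.115] [52. 50. 50.]
side tin 0.97 [184 253] 424 [0.418 0.28 ] [165. 161. 158.]
side insert_large 0.63 [227 406] 1260 [ 0.569 -0.11 ] [113. 109. 107.]
side insert_small 0.72 [172 306] 515 [0.579 0.26 ] [120. 116. 115.]
side insert_oblong 0.88 [190 362] 868 [0.62  0.086] [108. 104. 102.]
side carton 0.87 [259 483] 2347 [ 0.586 -0.297] [185. 176. 166.]
side tumbler 0.7 [156 225] 910 [0.382 0.347] [159. 165. 160.]
```

View pics/top0.png

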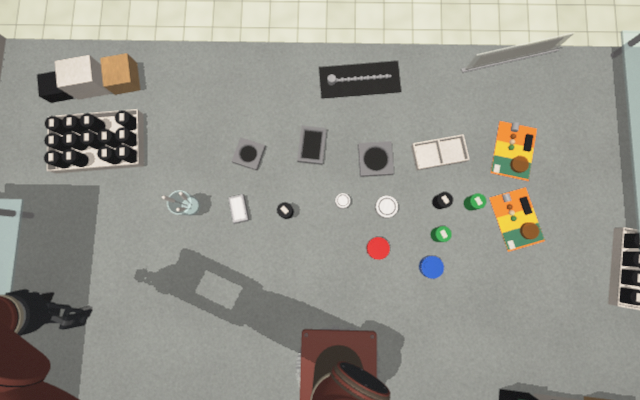

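View pics/side0.png

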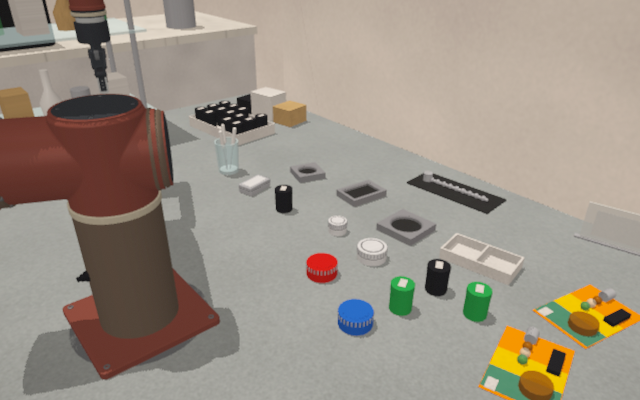

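The top view shows these candidates.

| Candidates | Pixels (row, col) | Choice |
|---|---|---|
| Large grinder shapes | silver (207,387), red (248,378), blue (267,431) | Silver, because it is bare aluminium |
| Pot shapes | black (210,285) and (200,443), green (201,477) and (233,441) | The two black ones |
| Small grinder | (200,343) | Only one |
| Tin | (208,239) | Only one |

Next I'll fit the known shapes to the masks in both views and check the choices in one crop.

```bash
cat >> h.py <<'E'
from scipy.optimize import minimize
def hullpts(kind,x,y,yaw,z0=0):
    if kind[0]=='c':
        a=np.linspace(0,2*np.pi,40); P=np.c_[np.cos(a),np.sin(a)]*kind[1]/2
    else: P=np.array([[1,1],[1,-1],[-1,-1],[-1,1]])*np.array(kind[1:3])/2
    h=kind[-1]; c,s=np.cos(yaw),np.sin(yaw); P=P@np.array([[c,s],[-s,c]])+[x,y]
    return np.vstack([np.c_[P,np.full(len(P),z0+z)] for z in (0,h)])
def render(c,kind,p,S=4,z0=0):
    px=np.array([proj(c,X)[::-1] for X in hullpts(kind,*p,z0=z0)])
    h=cv2.convexHull(((px+.5)*S*16).astype(np.int32))
    m=np.zeros((400*S,640*S),np.uint8); cv2.fillConvexPoly(m,h,1,shift=4); 
    return cv2.resize(m.astype(np.float32),(640,400),interpolation=cv2.INTER_AREA)
def fit(kind,obs,p0,z0=0):   # obs: list of (cal,mask)
    def cost(p):
        if kind[0]=='c': p=[p[0],p[1],0]
        e=0
        for c,m in obs:
            r=render(c,kind,p,z0=z0); e+=np.abs(r-m).sum()/m.sum()
        return e
    n=2 if kind[0]=='c' else 3
    st=np.array(p0[:n]); sim=np.vstack([st]+[st+d for d in np.diag([.012,.012,.3][:n])])
    r=minimize(cost,st,method='Nelder-Mead',options=dict(initial_simplex=sim,xatol=2e-4,fatol=1e-4,maxfev=150)); return r.x,r.fun
K=dict(grinder_large=('c',.062,.03),grinder_small=('c',.042,.03),pot1=('c',.042,.058),tin=('b',.076,.044,.024),insert_large=('b',.096,.096,.018),insert_small=('b',.076,.076,.018),insert_oblong=('b',.106,.074,.018),carton=('b',.076,.148,.025))
G=dict(grinder_large=[(.43,-.135,0)],grinder_small=[(.455,-.015,0)],pot1=[(.415,.145,0),(.455,-.285,0)],tin=[(.42,.283,.1)],insert_large=[(.585,-.106,0)],insert_small=[(.58,.262,-.35)],insert_oblong=[(.625,.078,1.5)],carton=[(.605,-.285,.1)])
E
cat > fit.py <<'E'
from h import *
C={};M={}
for n in ['top','side']:
    im=eyes.grab_frame(n); C[n]=cal(n)
    if n=='top': save('crop1',cv2.resize(im[120:270,220:500],None,fx=2.8,fy=2.8,interpolation=cv2.INTER_CUBIC))
    for k in K: M[n,k]=regions_of(k,n)
for k in K:
    for p in G[k]:
        ob=[]
        for n in C:
            q=proj(C[n],[p[0],p[1],K[k][-1]/2])
            g=[r for r in M[n,k] if np.hypot(*(np.array(r['point'])-q))<12]
            if g: ob.append((n,g[0]['mask'].astype(np.float32)))
        s=''
        for sel in (['top'],['side'],['top','side']):
            o=[(C[n],m) for n,m in ob if n in sel]
            if o: x,f=fit(K[k],o,p); s+=f' {sel[-1] if len(sel)<2 else "both"}{len(o)} {x.round(4)} {f:.2f};'
        print(k,s)
E
python3 fit.py
```

```text
grinder_large  top1 [ 0.4467 -0.1299] 0.05; side1 [ 0.4434 -0.1267] 0.06; both2 [ 0.4452 -0.128 ] 0.19;
grinder_small  top1 [ 0.4631 -0.0053] 0.26; side1 [ 0.4568 -0.0047] 0.09; both2 [ 0.4583 -0.0046] 0.40;
pot1  top1 [0.4284 0.1544] 0.06; side1 [0.4251 0.1553] 0.09; both2 [0.4277 0.1551] 0.23;
pot1  top1 [ 0.4648 -0.2852] 0.06; side1 [ 0.4637 -0.2802] 0.05; both2 [ 0.4638 -0.2819] 0.24;
tin  top1 [0.4326 0.2897 0.2558] 0.10; side1 [0.4298 0.2923 0.3913] 0.14; both2 [0.4323 0.2903 0.2779] 0.28;
insert_large  top1 [ 0.5864 -0.1001  0.0835] 0.04; side1 [ 0.583  -0.0982  0.0756] 0.03; both2 [ 0.5852 -0.0991  0.084 ] 0.11;
insert_small  top1 [ 0.5962  0.2684 -0.3258] 0.10; side1 [ 0.5928  0.272  -0.3652] 0.17; both2 [ 0.5941  0.2694 -0.2798] 0.31;
insert_oblong  top1 [0.6248 0.0852 3.0924] 0.07; side1 [0.6218 0.087  2.0645] 0.33; both2 [0.6234 0.086  3.0813] 0.17;
carton  top1 [ 0.6075 -0.2843  0.2112] 0.05; side1 [ 0.6049 -0.2817  0.1891] 0.03; both2 [ 0.6061 -0.2832  0.2017] 0.10;
```

View pics/crop1.png

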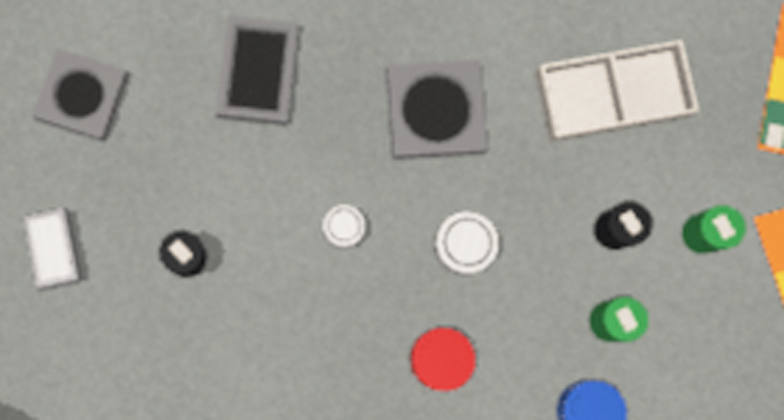

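The crop confirms the choice: the silver grinders are at crop (467,242) and (344,225), and the black pots at (183,252) and (625,224). The red, blue and green ones are decoys. I'll move over the large grinder.

Request:
play_rows(
  hand=[1,1,1,1,1,1,1,1,1,1,1,1],
  delta_pos=[
    [0,0,0],
    [0,0,0],
    [-0.13,-0.37,0],
    [-0.13,-0.37,0],
    [-0.13,-0.37,0],
    [-0.13,-0.37,0],
    [-0.13,-0.37,0],
    [-0.13,-0.37,0],
    [-0.13,-0.37,0],
    [-0.13,-0.37,0],
    [-0.13,-0.37,0],
    [-0.13,-0.37,0],
  ],
  turn=[-0.1,-0.1,0,0,0,0,0,0,0,0,0,0],
  force=30,
)

```text
time: 3.4
eef_pos: [0.3886, 0.0377, 0.2488]
eef_rot: [0.001, -0.0, 1.0, -0.0]
wrist_force: [0.9, -0.1, 0.1]
finger_gap: 0.0856
grip_force: 0.0
```

Request:
play_rows(
  hand=[1,1,1],
  delta_pos=[
    [-0.13,-0.37,0],
    [-0.13,-0.37,0],
    [-0.1,-0.33,0],
  ],
  turn=[0,0,0],
)

```text
time: 3.78
eef_pos: [0.4426, -0.1233, 0.2486]
eef_rot: [0.001, 0.0, 1.0, -0.0]
wrist_force: [0.7, -0.6, -0.4]
finger_gap: 0.0856
grip_force: 0.0
```

```bash
cat >> h.py <<'E'
def wlook(cands,name=None):   # cands: list (kind,guess xyyaw)
    o=monitor.get_obs(); im=eyes.grab_frame('wrist'); c=cal('wrist')
    if name: save(name,im)
    print(o['time'],np.round(o['eef_pos'],4),np.round(o['eef_rot'],3),'cam',(-c['R'].T@c['t']).round(3),round(c['f']))
    for k,p in cands:
        q=proj(c,[p[0],p[1],K[k][-1]/2])
        g=sorted([(np.hypot(*(np.array(r['point'])-q)),i) for i,r in enumerate(R)]) if len(R:=regions_of(k,'wrist')) else []
        if not g: print(k,'none, expected px',q.round()); continue
        m=R[g[0][1]]['mask'].astype(np.float32); x,f=fit(K[k],[(c,m)],p)
        ys,xs=np.nonzero(m)
        print(k,'exp',q.round(),'seen',np.round(R[g[0][1]]['point']),'fit',x.round(4),round(f,3),'bbox',ys.min(),ys.max(),xs.min(),xs.max())
def go(x,y,z=None,yaw=None):  # tool shift shares to reach target; yaw = world angle of tool y
    o=monitor.get_obs(); w,a,b,c_=o['eef_rot']; p=o['eef_pos']
    from scipy.spatial.transform import Rotation as Ro
    R=Ro.from_quat([a,b,c_,w]).as_matrix(); d=np.array([x,y,p[2] if z is None else z])-p
    t=np.degrees(np.arctan2(R[1,1],R[0,1])); print('pos',p.round(4),'tool y at',t.round(2),'shift',(R.T@d/.15).round(3),'turn',None if yaw is None else round((t-yaw+90)%180-90,1)/90)
E
python3 - <<'E'
from h import *
wlook([('grinder_large',(.446,-.129,0)),('grinder_small',(.459,-.005,0)),('insert_large',(.586,-.099,.08))],'w1')
E
```

```text
3.775 [ 0.4426 -0.1233  0.2486] [ 0.001  0.     1.    -0.   ] cam [ 0.377 -0.127  0.374] 299
grinder_large exp [175. 325.] seen [177. 323.] fit [ 0.4458 -0.1324] 0.032 bbox 149 202 296 349
grinder_small exp [186. 426.] seen [188. 424.] fit [ 0.4602 -0.0098] 0.042 bbox 169 206 403 444
insert_large exp [276. 347.] seen [275. 344.] fit [ 0.5858 -0.1033  0.0819] 0.018 bbox 238 312 305 382
```

View pics/w1.png

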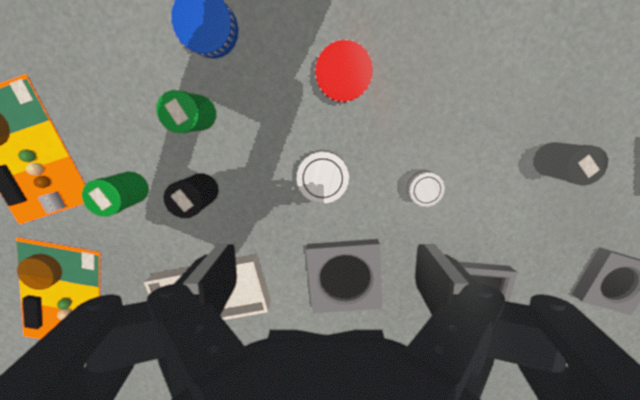

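The wrist view shows the silver large grinder at (177,323), its insert at (276,345) and the open fingertips at about (248,235) and (248,420). Before descending I'll check how far the open tips reach.

```bash
python3 - <<'E'
from h import *
c=cal('wrist');p=monitor.get_obs()['eef_pos']
for d in (-.005,.005,.01,.017): print(d,[proj(c,[p[0]+e,p[1]+.043,p[2]-d]).round() for e in (-.011,.011)],proj(c,[p[0]-.011,p[1]-.043,p[2]-d]).round())
go(.446,-.131,.075)
E
```

```text
-0.005 [array([249., 422.]), array([293., 418.])] [249. 225.]
0.005 [array([240., 415.]), array([282., 412.])] [240. 232.]
0.01 [array([236., 412.]), array([276., 409.])] [236. 235.]
0.017 [array([231., 408.]), array([270., 405.])] [231. 239.]
pos [ 0.442  -0.1216  0.2481] tool y at 89.89 shift [-0.028 -0.064  1.154] turn None
```

Request:
play_rows(
  hand=[1,1,1,1,1,1],
  delta_pos=[
    [-0.028,-0.064,0.2],
    [0,0,0.38],
    [0,0,0.38],
    [0,0,0.3],
    [0,0,0.1],
    [0,0,0],
  ],
  turn=[0,0,0,0,0,0],
)

```text
time: 4.72
eef_pos: [0.4462, -0.1297, 0.0444]
eef_rot: [-0.0, -0.001, 1.0, 0.0]
wrist_force: [-0.2, 0.0, 0.2]
finger_gap: 0.0858
grip_force: 0.0
```

```bash
python3 - <<'E'
from h import *
wlook([('grinder_large',(.446,-.131,0)),('insert_large',(.586,-.102,.08))])
go(.446,-.131,.022)
E
```

```text
4.725 [ 0.4462 -0.1297  0.0444] [-0.    -0.001  1.     0.   ] cam [ 0.381 -0.13   0.171] 299
grinder_large exp [238. 323.] seen [246. 330.] fit [ 0.4462 -0.1269] 0.022 bbox 180 302 269 392
insert_large exp [420. 364.] seen [392. 145.] fit [ 0.662 -0.15   0.88 ] 1.0 bbox 383 399 114 171
pos [ 0.4482 -0.1311  0.0465] tool y at 90.05 shift [0.015 0.001 0.163] turn None
```

Request:
play_rows(
  hand=[1,1,0.5,0.3,0.3,0.3,0.3,0.3],
  delta_pos=[
    [0,0.01,0.155],
    [0,0,0],
    [0,0,0],
    [0,0,0],
    [0,0,0],
    [0,0,0],
    [0,0,0],
    [0,0,0],
  ],
  turn=[0,0,0,0,0,0,0,0],
  force=40,
)

```text
time: 5.88
eef_pos: [0.4475, -0.1296, 0.0227]
eef_rot: [0.001, -0.0, 1.0, -0.0]
wrist_force: [-1.4, 1.5, 5.5]
finger_gap: 0.0609
grip_force: 42.7
```

Request:
play_rows(
  hand=[0.3,0.3,0.3,0.3,0.3,0.3,0.3],
  delta_pos=[
    [0,0,-0.2],
    [0,0,-0.3],
    [-0.2,0.04,0],
    [-0.37,0.08,0],
    [-0.36,0.077,0],
    [0,0,0],
    [0,0,0],
  ],
  turn=[0,0,0,0,0,0,0],
)

```text
time: 6.75
eef_pos: [0.5853, -0.0993, 0.0958]
eef_rot: [-0.001, -0.0, 1.0, 0.0]
wrist_force: [0.2, -0.5, -1.0]
finger_gap: 0.0609
grip_force: 44.7
```

```bash
cat >> h.py <<'E'
def held(kind,key,guess,z0,cams=('top','side','wrist')):
    for n in cams:
        im=eyes.grab_frame(n);c=cal(n);q=proj(c,[*guess[:2],z0+K[kind][-1]/2])
        for k in (key if isinstance(key,list) else [key]):
            R=regions_of(k,n); g=[r for r in R if np.hypot(*(np.array(r['point'])-q))<30]
            if g:
                m=g[0]['mask'].astype(np.float32); x,f=fit(K[kind],[(c,m)],guess,z0); print('held',n,k,x.round(4),round(f,3))
E
python3 - <<'E'
from h import *
wlook([('insert_large',(.586,-.102,.08))],'w2')
p=monitor.get_obs()['eef_pos']; print(p)
held('grinder_large','grinder_large',p,p[2]-.022)
E
```

```text
6.75 [ 0.5853 -0.0993  0.0958] [-0.001 -0.     1.     0.   ] cam [ 0.518 -0.099  0.222] 299
insert_large exp [212. 321.] seen [170. 331.] fit [ 0.5838 -0.097   0.086 ] 1.148 bbox 138 236 252 395
[ 0.58487171 -0.09959702  0.09611766]
held side grinder_large [ 0.5804 -0.0997] 0.255
held wrist grinder_large [ 0.5825 -0.0988] 0.045
```

View pics/w2.png

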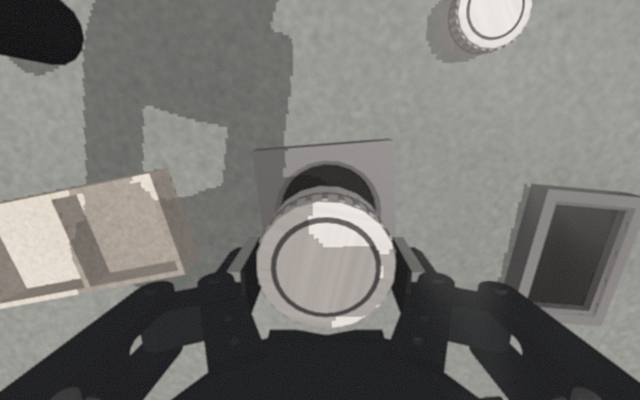

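The grinder hangs level at (265,325). The near corners of the insert's top show at (row 150, col 254) and (row 140, col 392).

```bash
python3 - <<'E'
from h import *
c=cal('wrist')
a=ray(c,(150,254),.018);b=ray(c,(140,392),.018);print(a.round(4),b.round(4),np.linalg.norm(a-b))
d=(b-a)/np.linalg.norm(b-a); n=np.array([d[1],-d[0],0]); print('centre',((a+b)/2+.048*n).round(4),monitor.get_obs()['eef_pos'])
E
```

```text
[ 0.5405 -0.1472  0.018 ] [ 0.5337 -0.0543  0.018 ] 0.093168486396477
centre [ 0.585  -0.0973  0.018 ] [ 0.5856266  -0.09972585  0.09646129]
```

Request:
play_rows(
  hand=[0.3,0.3,0.3,0.3,0.3],
  delta_pos=[
    [-0.012,0.003,0.2],
    [0,0,0.12],
    [0,0,0.06],
    [0,0,0.03],
    [0,0,0],
  ],
  turn=[0,0,0,0,0],
)

```text
time: 7.78
eef_pos: [0.5879, -0.0991, 0.0347]
eef_rot: [0.0, -0.0, 1.0, -0.0]
wrist_force: [0.1, -0.1, -1.5]
finger_gap: 0.0606
grip_force: 44.7
```

Request:
play_rows(
  hand=[0.3,0.3,0.85,0.9,0.9,1,1,1],
  delta_pos=[
    [0,0,0.016],
    [0,0,0],
    [0,0,0],
    [0,0,0],
    [0,0,0],
    [0,0,-0.2],
    [0,0,-0.3],
    [0,0,0],
  ],
  turn=[0,0,0,0,0,0,0,0],
)

```text
time: 8.78
eef_pos: [0.5909, -0.0999, 0.1119]
eef_rot: [0.004, -0.0, 1.0, -0.001]
wrist_force: [1.0, -0.1, 0.3]
finger_gap: 0.0856
grip_force: 0.0
```

```bash
python3 - <<'E'
from h import *
go(.459,-.007,.1)
held('grinder_large','grinder_large',(.587,-.099,0),.009)
wlook([('insert_large',(.586,-.1,.08)),('grinder_small',(.459,-.007,0))],'w3')
E
```

```text
pos [ 0.5909 -0.0999  0.1119] tool y at 90.02 shift [0.88  0.62  0.071] turn None
held side grinder_large [ 0.5899 -0.0947] 0.192
held wrist grinder_large [ 0.5847 -0.0982] 0.022
9.075 [ 0.5865 -0.0987  0.1055] [-0.001 -0.     1.     0.   ] cam [ 0.52  -0.098  0.231] 299
insert_large exp [206. 323.] seen [166. 337.] fit [ 0.5848 -0.097   0.0797] 0.678 bbox 136 270 254 393
grinder_small exp [ 20. 466.] seen [ 27. 473.] fit [ 0.4582 -0.0023] 0.038 bbox 0 58 434 519
```

View pics/w3.png

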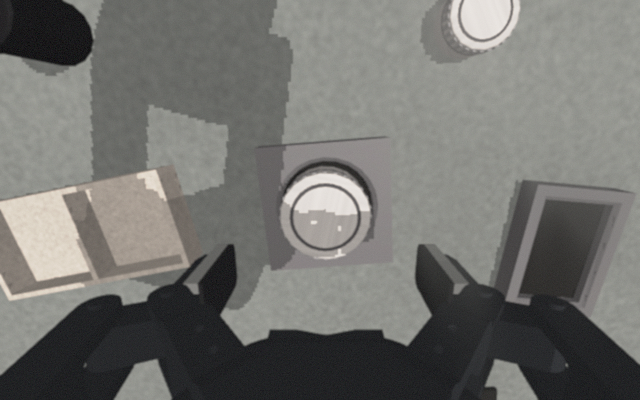

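The large grinder is seated: its fit at floor height 9 mm has a residual of 0.02, and it shows centred at (215,327). The small grinder is next.

Request:
play_rows(
  hand=[1,1,1,1,1,1,1],
  delta_pos=[
    [0.28,0.21,0],
    [0.29,0.21,0],
    [0.28,0.21,0],
    [0,0,0.1],
    [0,0,0.25],
    [0,0,0.06],
    [0,0,0],
  ],
  turn=[0,0,0,0,0,0,0],
)

```text
time: 10.1
eef_pos: [0.46, -0.0048, 0.0451]
eef_rot: [-0.001, 0.0, 1.0, 0.0]
wrist_force: [-0.1, -0.5, 0.3]
finger_gap: 0.0853
grip_force: 0.0
```

```bash
python3 - <<'E'
from h import *
wlook([('grinder_small',(.459,-.005,0))])
go(.459,-.005,.025)
E
```

```text
10.1 [ 0.46   -0.0048  0.0451] [-0.001  0.     1.     0.   ] cam [ 0.394 -0.004  0.171] 299
grinder_small exp [237. 324.] seen [245. 329.] fit [ 0.46   -0.0028] 0.033 bbox 197 286 286 369
pos [ 0.4612 -0.0049  0.0464] tool y at 90.0 shift [ 0.015 -0.001  0.143] turn None
```

Request:
play_rows(
  hand=[1,0.8,0.6,0.45,0.2,0.2,0.2,0.2,0.2],
  delta_pos=[
    [0,0.005,0.135],
    [0,0,0],
    [0,0,0],
    [0,0,0],
    [0,0,0],
    [0,0,0],
    [0,0,0],
    [0,0,0],
    [0,0,-0.1],
  ],
  turn=[0,0,0,0,0,0,0,0,0],
  force=35,
)

```text
time: 11.32
eef_pos: [0.4592, -0.0036, 0.0403]
eef_rot: [-0.001, -0.0, 1.0, 0.0]
wrist_force: [0.2, -0.5, -1.3]
finger_gap: 0.0408
grip_force: 35.6
```

Request:
play_rows(
  hand=[0.2,0.2,0.2,0.2,0.2,0.2,0.2,0.2,0.2],
  delta_pos=[
    [0,0,-0.25],
    [0,0,-0.35],
    [-0.17,0.36,0],
    [-0.17,0.36,0],
    [-0.17,0.36,0],
    [-0.17,0.36,0],
    [-0.17,0.36,0],
    [0,0,0],
    [0,0,0],
  ],
  turn=[0,0,0,0,0,0,0,0,0],
)

```text
time: 12.45
eef_pos: [0.587, 0.2663, 0.1304]
eef_rot: [-0.0, -0.001, 1.0, -0.0]
wrist_force: [-0.9, 0.3, -1.1]
finger_gap: 0.0406
grip_force: 35.9
```

```bash
python3 - <<'E'
from h import *
wlook([('insert_small',(.595,.269,-.3))],'w4')
p=monitor.get_obs()['eef_pos']; held('grinder_small','grinder_small',p,p[2]-.025,('wrist',))
E
```

```text
12.45 [0.587  0.2663 0.1304] [-0.    -0.001  1.    -0.   ] cam [0.52  0.266 0.256] 299
insert_small exp [207. 328.] seen [186. 335.] fit [ 0.5921  0.2723 -0.3043] 0.589 bbox 149 234 278 390
held wrist grinder_small [0.5834 0.2659] 0.064
```

View pics/w4.png

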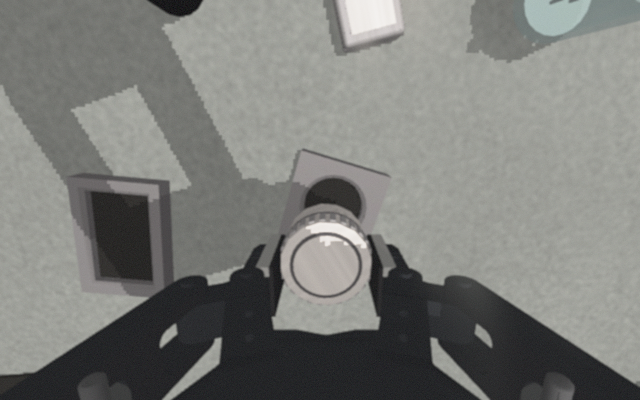

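The small grinder hangs at (262,325). The insert's near corners show at (152,301) and (177,389), so I'll take the centre from those.

```bash
cat >> h.py <<'E'
def edge(c,pa,pb,half,z=.018):
    a=ray(c,pa,z);b=ray(c,pb,z);L=np.linalg.norm(b-a);d=(b-a)/L;n=np.array([d[1],-d[0],0]);return L.round(4),((a+b)/2+half*n).round(4),np.degrees(np.arctan2(d[1],d[0])).round(1)
E
python3 - <<'E'
from h import *
c=cal('wrist'); print(edge(c,(153,301),(178,389),.038)); im=eyes.grab_frame('wrist')
r=[r for r in regions_of('insert_small','wrist')][0]['mask']
# dark cutout visible arc: fit circle of 50 mm at z=.018 (rim) from its top part
g=cv2.cvtColor(im,cv2.COLOR_RGB2GRAY); print(g[165:210:3,332], g[190,290:380:4])
go(.595,.269)
E
```

```text
(np.float64(0.0737), array([0.5948, 0.2716, 0.018 ]), np.float64(74.1))
[150 152 152 134  81  52  50  52  51  51  52  50  34  89 129] [116 108 109 109  94  50  50  53  52  52  49  51  52  49  47  51  48  71
 119 152 150 149 149]
pos [0.5876 0.2653 0.1309] tool y at 89.95 shift [-0.05   0.025  0.   ] turn None
```

Request:
play_rows(
  hand=[0.2,0.2,0.2,0.2,0.2,0.2],
  delta_pos=[
    [-0.071,0.027,0.1],
    [0,0,0.3],
    [0,0,0.14],
    [0,0,0.06],
    [0,0,0.025],
    [0,0,0],
  ],
  turn=[0,0,0,0,0,0],
)

```text
time: 13.5
eef_pos: [0.5987, 0.2706, 0.0377]
eef_rot: [0.001, -0.0, 1.0, 0.0]
wrist_force: [-1.3, 0.2, -0.8]
finger_gap: 0.0409
grip_force: 35.9
```

Request:
play_rows(
  hand=[0.2,0.2,0.7,0.8,0.8,0.9,0.9,0.9],
  delta_pos=[
    [0,0,0.017],
    [0,0,0],
    [0,0,0],
    [0,0,0],
    [0,0,0],
    [0,0,-0.2],
    [0,0,-0.35],
    [0,0,0],
  ],
  turn=[0,0,0,0,0,0,0,0],
)

```text
time: 14.5
eef_pos: [0.602, 0.2715, 0.1226]
eef_rot: [0.005, -0.0, 1.0, 0.002]
wrist_force: [-0.1, -0.3, 0.6]
finger_gap: 0.0767
grip_force: 0.0
```

```bash
python3 - <<'E'
from h import *
wlook([('tin',(.432,.29,.26))],'w5')
held('grinder_small','grinder_small',(.597,.27,0),.009,('wrist',)); c=cal('wrist')
go(.432,.29,.1,90+15)
E
```

```text
14.5 [0.602  0.2715 0.1226] [ 0.005 -0.     1.     0.002] cam [0.533 0.272 0.245] 299
tin exp [-43. 353.] seen [  8. 359.] fit [0.428  0.2914 0.2619] 0.039 bbox 0 25 331 400
held wrist grinder_small [0.5943 0.2713] 0.055
pos [0.5972 0.27   0.1151] tool y at 90.02 shift [1.101 0.134 0.103] turn -0.16666666666666666
```

View pics/w5.png

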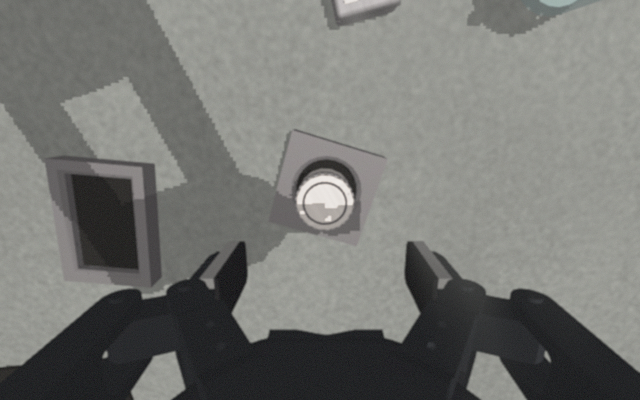

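The small grinder is seated, centred at (203,327). The tin is next, at yaw about 15°.

Request:
play_rows(
  hand=[0.8,0.8,0.8,0.8,0.8,0.8],
  delta_pos=[
    [0.36,0.045,0],
    [0.37,0.045,0],
    [0.37,0.044,0],
    [0,0,0],
    [0,0,0],
    [0,0,0],
  ],
  turn=[0,0,0,-0.085,-0.085,0],
)

```text
time: 15.45
eef_pos: [0.4322, 0.29, 0.1152]
eef_rot: [-0.001, -0.133, 0.991, -0.0]
wrist_force: [0.6, -0.1, 0.7]
finger_gap: 0.0683
grip_force: 0.0
```

```bash
python3 - <<'E'
from h import *
wlook([('tin',(.432,.29,.26))])
go(.431,.2905,.025,90+15)
E
```

```text
15.45 [0.4322 0.29   0.1152] [-0.001 -0.133  0.991 -0.   ] cam [0.368 0.274 0.241] 299
tin exp [203. 324.] seen [201. 329.] fit [0.4311 0.2926 0.2463] 0.044 bbox 154 252 298 359
pos [0.4327 0.29   0.1157] tool y at 105.16 shift [0.009 0.006 0.604] turn 0.0022222222222222222
```

Request:
play_rows(
  hand=[0.8,0.8,0.8,0.8,0.4,0.2,0.2,0.2,0.2,0.2],
  delta_pos=[
    [0,0.008,0.25],
    [0,0,0.25],
    [0,0,0.1],
    [0,0,0],
    [0,0,0],
    [0,0,0],
    [0,0,0],
    [0,0,0],
    [0,0,-0.1],
    [0,0,0],
  ],
  turn=[0,0,0,0,0,0,0,0,0,0],
  force=35,
)

```text
time: 16.8
eef_pos: [0.4339, 0.2921, 0.0433]
eef_rot: [0.001, -0.133, 0.991, 0.0]
wrist_force: [0.2, 0.5, -0.1]
finger_gap: 0.0431
grip_force: 35.8
```

```bash
python3 - <<'E'
from h import *
wlook([],'x')
p=monitor.get_obs()['eef_pos']; held('tin','tin',(p[0],p[1],.26),p[2]-.025,('wrist','side'))
go(.6255,.0857,.13,90-4)
E
```

```text
16.8 [0.4339 0.2921 0.0433] [ 0.001 -0.133  0.991  0.   ] cam [0.369 0.275 0.168] 299
held wrist tin [0.4294 0.2913 0.2685] 0.12
held side tin [0.4101 0.2867 0.9232] 0.5
pos [0.4325 0.2913 0.0412] tool y at 105.32 shift [-0.879 -1.662 -0.592] turn 0.21444444444444447
```

Request:
play_rows(
  hand=[0.2,0.2,0.2,0.2,0.2,0.2,0.2,0.2,0.2,0.2],
  delta_pos=[
    [0,0,-0.3],
    [0,0,-0.29],
    [0,0,0],
    [-0.26,-0.26,0],
    [-0.26,-0.26,0],
    [-0.26,-0.26,0],
    [-0.26,-0.26,0],
    [-0.26,-0.26,0],
    [0,0,0],
    [0,0,0],
  ],
  turn=[0,0.1,0.103,0,0,0,0,0,0,0],
)

```text
time: 18.3
eef_pos: [0.6168, 0.0867, 0.1292]
eef_rot: [-0.001, 0.026, 1.0, 0.0]
wrist_force: [0.0, 0.3, -0.2]
finger_gap: 0.0428
grip_force: 36.1
```

```bash
python3 - <<'E'
from h import *
wlook([],'w6')
p=monitor.get_obs()['eef_pos']; held('tin','tin',(p[0],p[1],-.05),p[2]-.028,('wrist',))
go(.6255,.0857,.13,87)
E
```

```text
18.3 [0.6168 0.0867 0.1292] [-0.001  0.026  1.     0.   ] cam [0.55  0.092 0.255] 299
held wrist tin [ 0.6134  0.0887 -0.065 ] 0.064
pos [0.6166 0.0879 0.1297] tool y at 87.13 shift [-0.06  -0.012 -0.002] turn 0.0011111111111111111
```

View pics/w6.png

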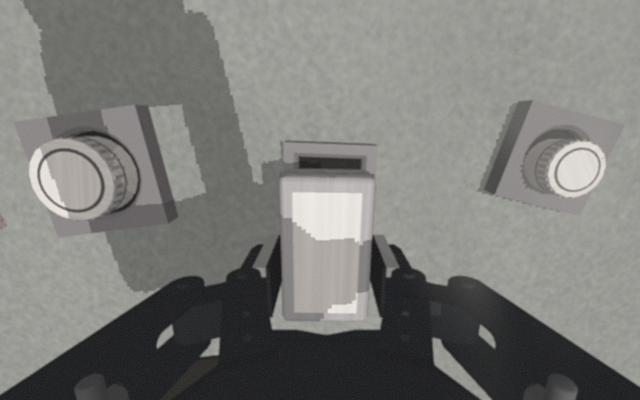

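The tin hangs straight, centred at column 327. The oblong insert's near edge runs from (144,283) to (146,377), and both grinders look seated.

```bash
python3 - <<'E'
from h import *
c=cal('wrist'); print(edge(c,(144,283),(146,377),.053)); im=eyes.grab_frame('wrist')
g=cv2.cvtColor(im,cv2.COLOR_RGB2GRAY).astype(int)
print(g[132:176:2,290],g[132:176:2,365]); print(g[150,270:300:2],g[150,366:392:2]); print(g[162,285:305:2],g[162,352:384:2])
E
```

```text
(np.float64(0.0737), array([0.624 , 0.0909, 0.018 ]), np.float64(86.0))
[158 161 154 155 131 118 145 147 146 147 150 146 146 145 147 139 107 105
 102  99  97 104] [146 147 148 149 149 149 103 143 150 147 149 149 136 133 139 141 141 143
 144 119  96 100]
[148 150 151 152 146 119 136 146 147 147 147 146 148 145 147] [149 148 150 151 150 157 160 159 156 152 153 154 156]
[139 136 140 131 101  98  70  37  41  34] [ 51  46  52  57  89 115 124 147 150 151 148 149 158 157 160 160]
```

Request:
play_rows(
  hand=[0.2,0.2,0.2,0.2,0.2,0.2],
  delta_pos=[
    [-0.068,0.011,0.1],
    [0,0,0.3],
    [0,0,0.12],
    [0,0,0.05],
    [0,0,0.025],
    [0,0,0],
  ],
  turn=[0.011,0,0,0,0,0],
)

```text
time: 19.25
eef_pos: [0.6286, 0.0879, 0.042]
eef_rot: [0.001, 0.034, 0.999, 0.0]
wrist_force: [0.0, 0.2, -1.8]
finger_gap: 0.043
grip_force: 36.1
```

Request:
play_rows(
  hand=[0.2,0.2,0.2],
  delta_pos=[
    [0,0,0.02],
    [0,0,0.008],
    [0,0,0],
  ],
  turn=[0,0,0],
)

```text
time: 19.62
eef_pos: [0.6283, 0.0878, 0.0375]
eef_rot: [0.0, 0.034, 0.999, 0.0]
wrist_force: [-1.7, 0.3, 3.7]
finger_gap: 0.0431
grip_force: 36.6
```

Request:
play_rows(
  hand=[0.4,0.6,0.7,0.7,0.8,0.8,0.8],
  delta_pos=[
    [0,0,0],
    [0,0,0],
    [0,0,0],
    [0,0,-0.1],
    [0,0,-0.35],
    [0,0,-0.2],
    [0,0,0],
  ],
  turn=[0,0,0,0,0,0,0],
)

```text
time: 20.5
eef_pos: [0.6306, 0.088, 0.1391]
eef_rot: [0.004, 0.034, 0.999, 0.0]
wrist_force: [0.6, 0.1, -0.1]
finger_gap: 0.0685
grip_force: 0.0
```

```bash
python3 - <<'E'
from h import *
wlook([],'w7')
held('tin','tin',(.627,.088,-.06),.009,('wrist','top'))
go(.428,.155,.14,86)
E
```

```text
20.5 [0.6306 0.088  0.1391] [0.004 0.034 0.999 0.   ] cam [0.562 0.093 0.262] 299
held wrist tin [ 0.6234  0.089  -0.0852] 0.069
pos [0.6267 0.0878 0.1324] tool y at 86.06 shift [ 1.352  0.356 -0.047] turn 0.0011111111111111111
```

View pics/w7.png

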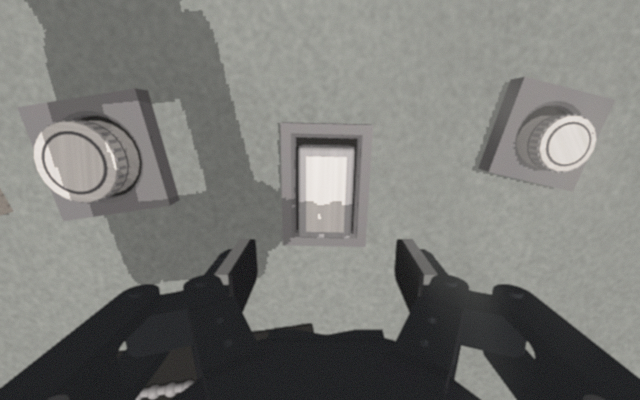

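The tin is seated inside its cutout at (190,327). The first black pot is next.

Request:
play_rows(
  hand=[0.9,0.9,0.9,0.9,0.9,0.9],
  delta_pos=[
    [0.33,0.088,0],
    [0.34,0.09,0],
    [0.34,0.09,0],
    [0.34,0.089,0],
    [0,0,0],
    [0,0,0],
  ],
  turn=[0,0,0,0,0,0],
)

```text
time: 21.5
eef_pos: [0.4298, 0.1552, 0.1339]
eef_rot: [0.0, 0.034, 0.999, -0.0]
wrist_force: [-0.5, -0.2, 0.7]
finger_gap: 0.0768
grip_force: 0.0
```

```bash
python3 - <<'E'
from h import *
wlook([('pot1',(.428,.155,0))])
go(.429,.155,.045)
E
```

```text
21.5 [0.4298 0.1552 0.1339] [ 0.     0.034  0.999 -0.   ] cam [0.364 0.16  0.26 ] 299
pot1 exp [200. 324.] seen [204. 324.] fit [0.4267 0.1564] 0.035 bbox 168 236 297 356
pos [0.4307 0.1549 0.1343] tool y at 86.02 shift [ 0.012 -0.     0.595] turn None
```

Request:
play_rows(
  hand=[0.9,0.9,0.9,0.9,0.5,0.3,0.2,0.2,0.2,0.2,0.2],
  delta_pos=[
    [0,0,0.25],
    [0,0,0.25],
    [0,0,0.093],
    [0,0,0],
    [0,0,0],
    [0,0,0],
    [0,0,0],
    [0,0,0],
    [0,0,0],
    [0,0,-0.3],
    [0,0,-0.35],
  ],
  turn=[0,0,0,0,0,0,0,0,0,0,0],
  force=30,
)

```text
time: 22.98
eef_pos: [0.4283, 0.155, 0.1431]
eef_rot: [-0.001, 0.034, 0.999, -0.0]
wrist_force: [1.0, 0.6, 0.0]
finger_gap: 0.0409
grip_force: 30.8
```

```bash
python3 - <<'E'
from h import *
c=np.array([.608,-.2835]);a=.205
for s in (1,-1): print('bay',s,(c+s*.036*np.array([-np.sin(a),np.cos(a)])).round(4))
b=c+.036*np.array([-np.sin(a),np.cos(a)]); go(*b,.145,90)
E
```

```text
bay 1 [ 0.6007 -0.2483]
bay -1 [ 0.6153 -0.3187]
pos [0.4283 0.155  0.1431] tool y at 86.07 shift [-1.331 -2.603 -0.015] turn -0.043333333333333335
```

Request:
play_rows(
  hand=[0.2,0.2,0.2,0.2,0.2,0.2,0.2,0.2,0.2,0.2],
  delta_pos=[
    [-0.166,-0.325,0],
    [-0.166,-0.325,0],
    [-0.166,-0.325,0],
    [-0.166,-0.325,0],
    [-0.166,-0.325,0],
    [-0.166,-0.325,0],
    [-0.166,-0.325,0],
    [-0.166,-0.325,0],
    [0,0,0],
    [0,0,0],
  ],
  turn=[0,0,0,0,0,0,0,0,0,0],
)

```text
time: 24.22
eef_pos: [0.6009, -0.2472, 0.1422]
eef_rot: [-0.001, 0.035, 0.999, 0.0]
wrist_force: [-0.4, 0.5, -0.6]
finger_gap: 0.041
grip_force: 30.8
```

```bash
python3 - <<'E'
from h import *
wlook([],'w8'); go(.6007,-.2483)
E
```

```text
24.225 [ 0.6009 -0.2472  0.1422] [-0.001  0.035  0.999  0.   ] cam [ 0.535 -0.241  0.268] 299
pos [ 0.6009 -0.2466  0.1424] tool y at 86.08 shift [ 0.001 -0.012 -0.   ] turn None
```

View pics/w8.png

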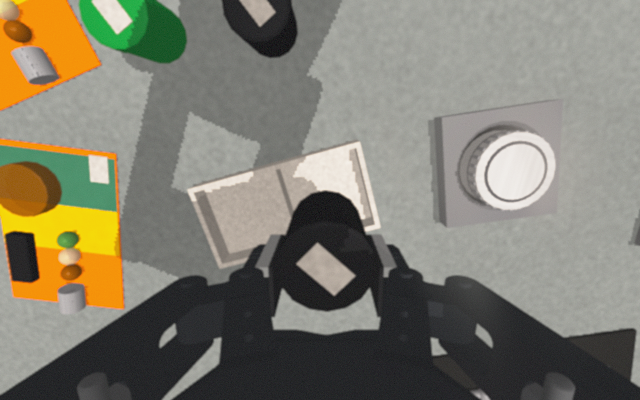

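The pot hangs upright over the right-hand bay. The carton's near corners show at (189,190) and (143,360).

```bash
python3 - <<'E'
from h import *
c=cal('wrist'); L,m,t=edge(c,(189,190),(143,360),.038,.025); print(L,m,t)
d=np.array([np.cos(np.radians(t)),np.sin(np.radians(t))]); print(m[:2]+.036*d,m[:2]-.036*d)
E
```

```text
0.1455 [ 0.6075 -0.2789  0.025 ] 101.2
[ 0.60050756 -0.24358561] [ 0.61449244 -0.31421439]
```

Request:
play_rows(
  hand=[0.2,0.2,0.2,0.2,0.2],
  delta_pos=[
    [-0.01,0.004,0.25],
    [0,0,0.22],
    [0,0,0.09],
    [0,0,0.035],
    [0,0,0],
  ],
  turn=[0,0,0,0,0],
)

```text
time: 24.9
eef_pos: [0.6036, -0.247, 0.0545]
eef_rot: [0.001, 0.034, 0.999, -0.0]
wrist_force: [-0.1, -0.0, -0.6]
finger_gap: 0.0411
grip_force: 30.8
```

Request:
play_rows(
  hand=[0.2,0.2,0.2],
  delta_pos=[
    [0,0,0.014],
    [0,0,0.01],
    [0,0,0],
  ],
  turn=[0,0,0],
)

```text
time: 25.28
eef_pos: [0.6035, -0.2474, 0.0508]
eef_rot: [0.001, 0.034, 0.999, -0.0]
wrist_force: [-0.7, -0.1, 3.9]
finger_gap: 0.0409
grip_force: 31.1
```

Request:
play_rows(
  hand=[0.4,0.6,0.7,0.7,0.7,0.7,0.7,0.7,0.7,0.7,0.7],
  delta_pos=[
    [0,0,0],
    [0,0,0],
    [0,0,0],
    [0,0,0],
    [0,0,-0.2],
    [0,0,-0.38],
    [0.29,-0.18,0],
    [0.3,-0.18,0],
    [0.3,-0.182,0],
    [0,0.35,0],
    [0,0,0],
  ],
  turn=[0,0,0,0,0,0,0,0,0,0,0],
)

```text
time: 26.65
eef_pos: [0.4667, -0.265, 0.1364]
eef_rot: [-0.0, 0.035, 0.999, 0.001]
wrist_force: [-0.1, -0.3, -0.1]
finger_gap: 0.06
grip_force: 0.0
```

```bash
python3 - <<'E'
from h import *
wlook([('pot1',(.465,-.283,0))],'w9'); go(.466,-.2835,.045,86)
for n in ('wrist','top'):
    c=cal(n); im=eyes.grab_frame(n)
    for r in regions_of('pot1',n): print(n,np.round(r['point']),ray(c,r['point'],.04)[:2].round(3),im[r['mask']].mean(0).round())
E
```

```text
26.65 [ 0.4667 -0.265   0.1364] [-0.     0.035  0.999  0.001] cam [ 0.401 -0.261  0.262] 299
pot1 exp [201. 303.] seen [205. 302.] fit [ 0.4646 -0.2814] 0.031 bbox 170 238 273 332
pos [ 0.468  -0.2666  0.137 ] tool y at 86.12 shift [ 0.006 -0.113  0.614] turn 0.0011111111111111111
wrist [202. 305.] [ 0.464 -0.281] [64. 62. 60.]
wrist [ 68. 301.] [ 0.368 -0.276] [ 73. 139.  84.]
wrist [317. 355.] [ 0.569 -0.247] [36. 35. 35.]
wrist [207. 192.] [ 0.462 -0.369] [ 54. 126.  69.]
top [152. 430.] [ 0.598 -0.248] [81. 79. 76.]
top [202. 439.] [ 0.46  -0.272] [39. 36. 36.]
top [201. 477.] [ 0.462 -0.377] [ 96. 147.  98.]
```

View pics/w9.png

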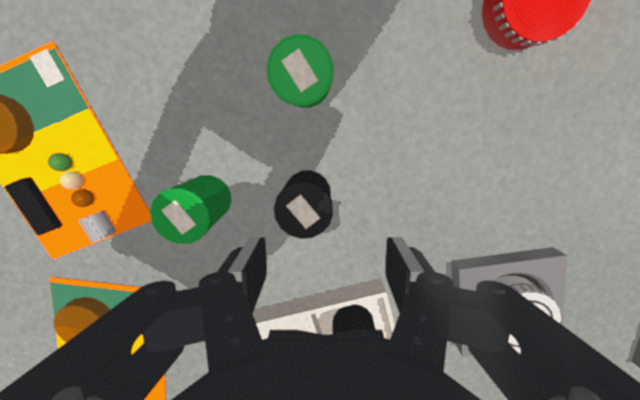

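The black pot is at (205,303). The green ones, at (210,190) and (70,300), are clear of the fingers. I'll grasp it.

Request:
play_rows(
  hand=[0.7,0.7,0.7,0.7,0.5,0.3,0.2,0.2,0.2,0.2,0.2,0.2],
  delta_pos=[
    [0.004,-0.108,0],
    [0,0,0.25],
    [0,0,0.26],
    [0,0,0.1],
    [0,0,0],
    [0,0,0],
    [0,0,0],
    [0,0,0],
    [0,0,0],
    [0,0,-0.3],
    [0,0,-0.35],
    [0,0,0],
  ],
  turn=[0,0,0,0,0,0,0,0,0,0,0,0],
  force=30,
)

```text
time: 28.45
eef_pos: [0.469, -0.2851, 0.1484]
eef_rot: [0.004, 0.034, 0.999, -0.003]
wrist_force: [1.0, 0.0, -0.7]
finger_gap: 0.0411
grip_force: 32.4
```

```bash
python3 - <<'E'
from h import *
go(.6165,-.3185)
E
```

```text
pos [ 0.469  -0.2851  0.1484] tool y at 86.07 shift [-0.996 -0.155  0.009] turn None
```

Request:
play_rows(
  hand=[0.2,0.2,0.2,0.2,0.2,0.2,0.2,0.2,0.2],
  delta_pos=[
    [-0.33,-0.055,0],
    [-0.34,-0.055,0],
    [-0.33,-0.055,0],
    [0,0,0],
    [0,0,0.25],
    [0,0,0.22],
    [0,0,0.09],
    [0,0,0.035],
    [0,0,0],
  ],
  turn=[0,0,0,0,0,0,0,0,0],
)

```text
time: 29.58
eef_pos: [0.6144, -0.3181, 0.0545]
eef_rot: [0.001, 0.034, 0.999, -0.0]
wrist_force: [0.1, 0.3, 0.2]
finger_gap: 0.0412
grip_force: 32.4
```

Request:
play_rows(
  hand=[0.2,0.2,0.2],
  delta_pos=[
    [0,0,0.014],
    [0,0,0.01],
    [0,0,0],
  ],
  turn=[0,0,0],
)

```text
time: 29.95
eef_pos: [0.6142, -0.3178, 0.0503]
eef_rot: [0.0, 0.034, 0.999, -0.0]
wrist_force: [0.4, 0.9, -0.1]
finger_gap: 0.0409
grip_force: 32.4
```

Request:
play_rows(
  hand=[0.2,0.2,0.2],
  delta_pos=[
    [0,0,0.01],
    [0,0,0.005],
    [0,0,0],
  ],
  turn=[0,0,0],
)

```text
time: 30.32
eef_pos: [0.6144, -0.3179, 0.049]
eef_rot: [0.0, 0.034, 0.999, -0.0]
wrist_force: [-1.9, 2.1, 5.5]
finger_gap: 0.041
grip_force: 33.1
```

Contact. I'll open to 55 mm to stay clear of the other pot, lift, and back away toward the base for a last look.

Request:
play_rows(
  hand=[0.4,0.6,0.6,0.6,0.6,0.6,0.6,0.6,0.6,0.6,0.6,0.6],
  delta_pos=[
    [0,0,0],
    [0,0,0],
    [0,0,0],
    [0,0,-0.15],
    [0,0,-0.35],
    [0,0,-0.38],
    [0,0,-0.2],
    [0.35,0,0],
    [0.35,0,0],
    [0.35,0,0],
    [0,0,0],
    [0,0,0],
  ],
  turn=[0,0,0,0,0,0,0,0,0,0,0,0],
)

```text
time: 31.82
eef_pos: [0.4577, -0.3076, 0.2117]
eef_rot: [0.001, 0.035, 0.999, -0.001]
wrist_force: [0.7, -0.9, 0.7]
finger_gap: 0.0515
grip_force: 0.0
```

```bash
python3 - <<'E'
from h import *
im=eyes.grab_frame('side'); save('s9',cv2.resize(im[100:320,200:540],None,fx=2.3,fy=2.3,interpolation=cv2.INTER_CUBIC))
c=cal('side'); print([np.round(r['point']) for r in regions_of('tumbler','side')])
held('pot1','pot1',(.602,-.247,0),.0045,('side','top')); held('pot1','pot1',(.615,-.318,0),.0045,('side','top'))
held('tin','tin',(.627,.088,-.06),.009,('side','top')); held('grinder_small','grinder_small',(.597,.27,0),.009,('side','top'));held('grinder_large','grinder_large',(.587,-.099,0),.009,('side','top'))
print(monitor.get_obs()['eef_pos'])
E
```

```text
[array([153., 227.])]
held side pot1 [ 0.5979 -0.246 ] 0.177
held top pot1 [ 0.5997 -0.2486] 0.081
held side pot1 [ 0.6173 -0.3146] 0.211
held top pot1 [ 0.614  -0.3201] 0.066
held side tin [ 0.6263  0.0907 -0.0096] 0.146
held side grinder_small [0.6004 0.2727] 0.221
held top grinder_small [0.5987 0.2701] 0.127
held side grinder_large [ 0.5857 -0.0982] 0.113
held top grinder_large [ 0.5874 -0.1021] 0.064
[ 0.45690686 -0.30692736  0.20977607]
```

View pics/s9.png

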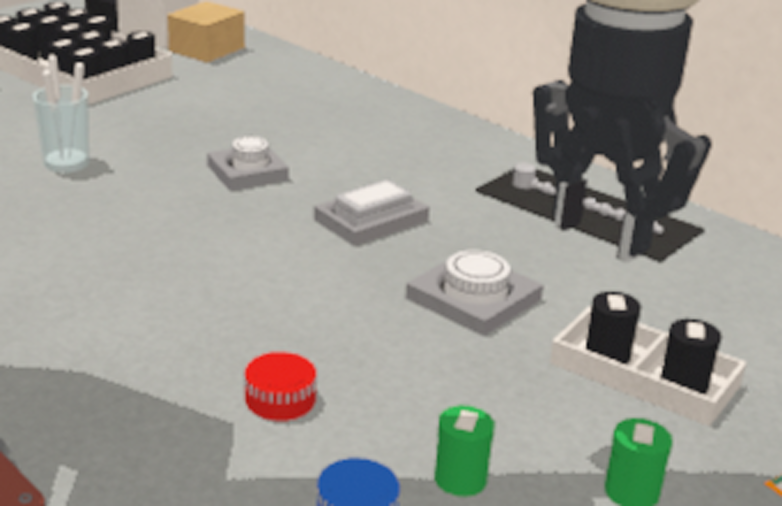

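The side view shows all three inserts filled and level. A pot stands upright in each bay, at crop (612,325) and (690,352). The tumbler is where it was, and the gripper touches nothing.

```bash
python3 -c "
from plant import ticket; print(ticket.hand_in())"
```

```text
the job is handed in; nothing more can be done
None
```

I handed the job in at about 32 s: the final pictures show both grinders and the tin seated in their matching inserts, one black pot standing in each carton bay, and the tumbler not visibly moved.

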